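# Make up two hutch kits

## Task

Make up the two rabbit kits from the stock on the bench: the slicker brush (in the long bay), the larger willow ring and the little white ceramic feeder go into the three-bay tray; the steel rake and the smaller willow ring go into the two-bay tray. Every piece gets a bay of its own and lies flat or stands upright on the bay's floor, pins and teeth down, clear of the walls' tops. Leave the gnaw log and the lidded jar where they are.

Things in the scene. Friction and masses are not known exactly. Their poses are not given: they have to be found in the camera images.
- tray_three: low wooden kit tray fixed to the bench, 190 mm (x) by 164 mm (y); walls and dividers 4 mm thick, 14 mm high; floor top 4 mm above the bench; origin: centre of its underside. THREE bays (inside sizes): a long one on its +y side, 182 x 66 mm, centre (0, 45) mm, and two short ones on its -y side, 89 mm (x) by 86 mm (y), centres (46.5, -35) and (-46.5, -35) mm.
- tray_two: low wooden kit tray fixed to the bench, 190 mm (x) by 148 mm (y); walls and dividers 4 mm thick, 14 mm high; floor top 4 mm above the bench; origin: centre of its underside. TWO equal long bays, each 182 x 68 mm inside, centres at (0, +36 mm) and (0, -36 mm).
- brush: white silicone slicker brush lying pins down, 140 mm long along its x: straight handle from x = -70 to +34 mm, 22 mm wide (y), 24 mm high; head, a 40 x 44 mm pad full of short pins, 24 mm high, from x = +30 to +70 mm; about 70 g. Origin: middle of its length, at its underside, below the handle; z up.
- rake: steel grooming rake lying teeth down, 140 mm long along its x: round handle, 22 mm diameter, from x = -70 to +48 mm, its axis 11 mm up; thin neck; narrow crossbar 44 mm wide (y), 22 mm high, with one row of teeth, at x = +58 to +70 mm; about 120 g. Origin: middle of its length, at its underside, below the handle; z up.
- ring_large: the larger of two woven willow rings, lying flat: 64 mm outside diameter, 42 mm hole, 28 mm high, about 45 g; origin: centre of its underside, z up.
- ring_small: the smaller of two woven willow rings, lying flat: 44 mm outside diameter, 26 mm hole, 28 mm high, about 25 g; origin: centre of its underside, z up.
- feeder: little white ceramic feeder pot, open at the top, standing upright: 60 mm diameter from 10 mm up to the rim, 52 mm at the foot, 36 mm high, 5 mm wall, about 140 g; origin: centre of its underside, z up. (The big blue bowl at the back of the bench is not it.)
- log: dark wooden gnaw log lying among the stock, 80 mm long along its x axis, 30 mm thick, it does not roll; not wanted in either kit. Origin: centre of its underside.
- jar: small amber glass jar with a metal lid standing among the stock, 48 mm diameter, 45 mm high; not wanted in either kit. Origin: centre of its underside.

How it is judged:
At the end, for the whole second after the job is handed in: Each piece at rest in its bay as the goal says: underside within 4 mm of the tray floor, tilt under 0.12 rad, centre within 16 mm (tools, across; 25 mm along, turned under 0.3 rad, head either way) or 19 mm (rings, feeder; smaller ring anywhere along) of the bay's centre (z of brush in the frame of tray_three between 0 and 0.008 m and angle between each of brush, ring_large, feeder, rake, ring_small's own z axis and vertical below 0.12 rad and linear speed of each of brush, ring_large, feeder, rake, ring_small below 0.02 m/s and angular speed of each of brush, ring_large, feeder, rake, ring_small below 0.2 rad/s and y of brush in the frame of tray_three between 0.029 and 0.061 m and x of brush in the frame of tray_three between -0.025 and 0.025 m and angle between the x axis of brush and the x axis of tray_three, either way round below 0.3 rad and z of ring_large in the frame of tray_three between 0 and 0.008 m and y of ring_large in the frame of tray_three between -0.054 and -0.016 m and (x of ring_large in the frame of tray_three between 0.0275 and 0.0655 m or x of ring_large in the frame of tray_three between -0.0655 and -0.0275 m) and z of feeder in the frame of tray_three between 0 and 0.008 m and y of feeder in the frame of tray_three between -0.054 and -0.016 m and (x of feeder in the frame of tray_three between 0.0275 and 0.0655 m or x of feeder in the frame of tray_three between -0.0655 and -0.0275 m) and z of rake in the frame of tray_two between 0 and 0.008 m and x of rake in the frame of tray_two between -0.025 and 0.025 m and angle between the x axis of rake and the x axis of tray_two, either way round below 0.3 rad and z of ring_small in the frame of tray_two between 0 and 0.008 m and x of ring_small in the frame of tray_two between -0.073 and 0.073 m and ((y of rake in the frame of tray_two between 0.02 and 0.052 m and y of ring_small in the frame of tray_two between -0.055 and -0.017 m) or (y of rake in the frame of tray_two between -0.052 and -0.02 m and y of ring_small in the frame of tray_two between 0.017 and 0.055 m))); the robot touches nothing.
It fails at once if the gnaw log is pushed out of its place (over 20 mm) (distance of log from where it was at the start of the episode above 0.02 m).
It fails at once if the lidded jar is pushed out of its place (over 20 mm) (distance of jar from where it was at the start of the episode above 0.02 m).
It also fails if it takes over 104 s, if anything falls off the work surface, if the arm or the gripper's body presses on something with over 40 N, if the wrist force passes 120 N, or if a joint passes its speed limit or range.

## Robot

A 6-joint arm with a two-finger parallel gripper is mounted at the origin on the work surface. World frame = base frame: x ahead of the robot, y to its left, z up, the work surface at z = 0. Lengths are in m, angles in rad, forces in N, time in s.
With the tool pointing down it reaches from about 0.3 to 0.875 m from the base axis. Payload 6.4 kg.
Tool frame: the origin (TCP) lies on the centre line of the jaws, within the pads' length; the fingertips stand 22 mm ahead of it and the grasp point (between the pads) lies 3 mm ahead of it; z points along the fingers, y is the line along which they close (so a half turn about z gives the same grasp; the last joint's range is limited). The gripper opens to 85 mm and grips with 20 to 120 N. Pads are 22 mm wide; open, the fingers measure 114 mm over their backs; the gripper's body (76 mm by 85 mm) begins 54 mm behind the grasp point. The pads swing forward as they close: fully open they stand 13 mm farther back than shut.
Start: joints at [1.104, 0.181, 1.607, -0, 1.354, -0.206], TCP at [0.148, 0.556, 0.253] pointing down, gripper open.
Joint ranges: [-2.99, 2.99], [-0.89, 2.07], [0.3, 2.58], [-1.14, 4.28], [0, 2.63], [-3.12, 3.12]. Speed limits (rad/s): [2.57, 2.57, 3.01, 3.14, 3.14, 3.14].

## Interface

Orientations are given as a unit quaternion [w, x, y, z].
In Python, from bench import ctrl gives the robot as it stands. The module is installed in compiled form; this text tells all that it offers.
- The arm moves only by the tool servo_tool, never from a script. Its argument "commands" is a list of rows, each a list of 3 entries, a list of its own where there are three numbers: the shift along the tool's x, y, z in mm, then the turn about the tool's z in rad, then the finger opening in mm, from 0 to 85.4. In form: [[[dx, dy, dz], turn, jaw], ...]. A call has 1 to 20 rows; each row shifts and turns the commanded pose from where the row before left it, along the tool's axes as they then stand; what a row does not reach is not made up. A row lasts 1/8 s, in which the tool goes at most 62.5 mm and 10.7 degrees, less where a joint would pass 70% of its speed; a pose out of reach is approached as far as the arm can. A call with a gripper value outside its range is refused whole. The fingers move at their own pace and stop on an object; the grip force is fixed at half the most. Time passes only in rows, so rows that do not move let the fingers close. It gives the time, the measured TCP pose, the force, the opening and the grip force at its end, in the units of the state.
- ctrl.get_obs(): the state, without advancing time (a new reading comes with each control period).
- ctrl.camera(name): name is "scene" or "top"; returns a dict with "color" (420x560x3 uint8, red, green, blue), "z_map" (420x560 float32, m along the optical axis (not along the pixel's ray), 0 where there is no reading), "fx", "fy", "cx", "cy" (pixels), "R" (3x3) and "t" (3): a world point X has camera coordinates R X + t. Camera axes: x right, y down, z forward; pixel columns grow to the right and rows downward; lengths in m; the calibration is good to about 2 mm. A picture is of the moment at which its call begins.
- ctrl.hand_in(): hands the job in; it is judged then, once.
The state is a dict: "time_s": time; "q": joint angles; "dq": joint speeds; "joint_efforts": joint torques, N m; "eef_pos": TCP position; "eef_rot": TCP orientation; "wrist_force": force on the tool from outside, world axes, zero at the start; "torque": the same for the moment, N m; "opening": opening from 0.0 (shut) to 1.0 (fully open); "grasp_force": force on a finger pad.
Only numpy, scipy, OpenCV 4.12 (cv2) and the standard library are available. Lean on these libraries where they do the work, as an engineer would, in place of code of your own. Each camera call takes 0.05 s, during which the arm holds its last target. There are 200 camera calls.

## Working session

There is one attempt and no reset: what is moved stays moved. The work goes in short steps, Python scripts to look and compute and a tool call to move; the robot and the scene stay as the last step left them, time stands still between calls to the robot, and variables do not carry over. Pictures are saved under pics/ and viewed, at most 14 in all, crops included, and the job is handed in when it is done.

Besides the shell and the picture viewer there is one more tool, called after "Request:" as name(argument=value, ...) on one line, values as JSON. servo_tool: Moves the arm, as the interface text tells. Its arguments: {"type":"object","properties":{"commands":{"type":"array"}},"required":["commands"]}

```bash
mkdir -p pics
cat > h.py <<'E'
import numpy as np, cv2
from bench import ctrl
def snap(n,f):
    c=ctrl.camera(n); cv2.imwrite('pics/'+f,cv2.resize(c['color'][:,:,::-1],(784,588),interpolation=cv2.INTER_CUBIC)); np.savez('pics/'+f[:-4],**c); return c
def cloud(c):
    v,u=np.mgrid[:420,:560]; z=c['z_map']
    P=np.stack([(u-c['cx'])/c['fx']*z,(v-c['cy'])/c['fy']*z,z],-1)
    return (P-c['t'])@c['R']
E
python3 - <<'E'
from h import *
c=snap('top','a.png'); snap('scene','b.png'); print(ctrl.get_obs()); print(c['R'],c['t'],c['fx'])
E
```

```text
{'time_s': 0.1, 'q': array([ 1.10371471e+00,  1.81523072e-01,  1.60788882e+00, -9.89634451e-07,
        1.35380048e+00, -2.06304767e-01]), 'dq': array([ 0.00019373, -0.00056334, -0.00111314, -0.00088802, -0.00249561,
       -0.00093906]), 'joint_efforts': array([ 7.38192957e-04, -4.45875549e+01, -3.52241528e+01, -3.22050619e-04,
        4.13903399e-03,  1.55370816e-05]), 'eef_pos': array([0.14802896, 0.55514653, 0.25245182]), 'eef_rot': array([-2.67096161e-04,  1.30019133e-01,  9.91511154e-01, -7.64549310e-04]), 'wrist_force': array([ 0.31878291, -0.35369909,  0.94127772]), 'torque': array([ 0.01530425,  0.00982809, -0.02372476]), 'grasp_force': 0.0, 'opening': 0.9986632329396108}
[[ 6.88081233e-03 -9.99975776e-01  1.04979588e-03]
 [-9.95329446e-01 -6.94992412e-03 -9.62859912e-02]
 [ 9.62909548e-02 -3.82366918e-04 -9.95353156e-01]] [-0.02182713  0.5437376   1.13297809] 543.7379132141973
```

View pics/a.png

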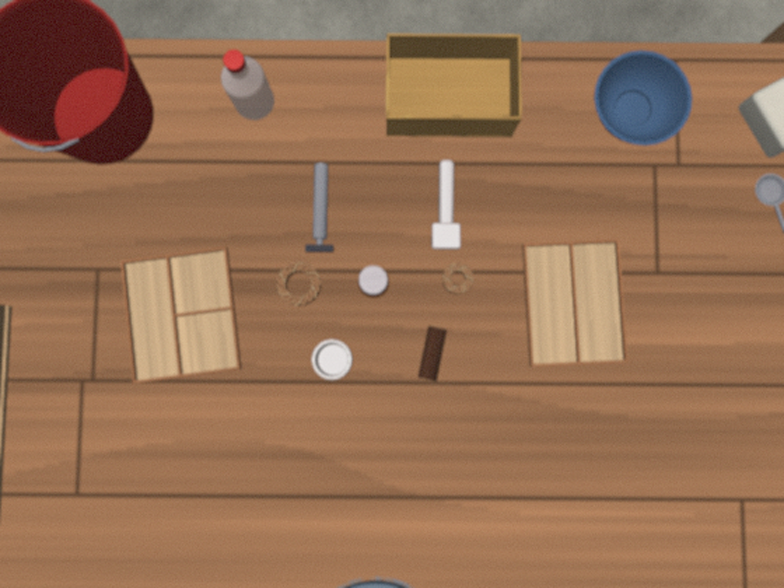

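View pics/b.png

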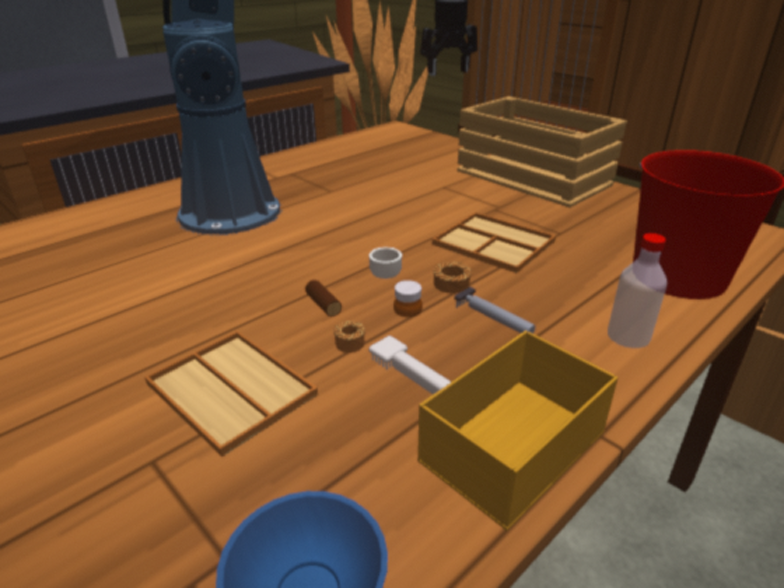

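The top view shows tray_three at left (180,315), rake (320,205), brush (446,205), large ring (298,284), jar (373,280), small ring (457,278), feeder (331,360), log (432,353), and tray_two at right (574,304). Next I'll measure these with the depth map.

```bash
cat > m.py <<'E'
from h import *
import sys
def comps(c,zmin=.008,show=True):
    W=cloud(c); m=((W[...,2]>zmin)&(W[...,2]<.08)&(c['z_map']>0)&(W[...,0]<.79)&(W[...,0]>.3)&(abs(W[...,1])<.5)).astype(np.uint8)
    n,l,s,_=cv2.connectedComponentsWithStats(m)
    for i in range(1,n):
        if s[i,4]<60: continue
        p=W[l==i]; r=cv2.minAreaRect((p[:,:2]*1000).astype(np.float32))
        print(s[i,:5],'px | rect c',np.round(r[0],1),'size',np.round(r[1],1),'ang',round(r[2],1),'zmax %.3f zmed %.3f'%(np.percentile(p[:,2],98),np.median(p[:,2])), 'mean',np.round(p[:,:2].mean(0)*1000,1))
    return W,l
if __name__=='__main__':
    c=dict(np.load('pics/a.npz')) if len(sys.argv)<2 else snap('top',sys.argv[1])
    comps(c)
E
python3 m.py
```

```text
[ 50  87  56  30 476] px | rect c [756.2 405.4] size [ 27.7 115.2] ang 24.0 zmax 0.079 zmed 0.047 mean [758.5 395.1]
[435  92  50  12 256] px | rect c [ 777.9 -402. ] size [ 23.6 105.1] ang 1.0 zmax 0.063 zmed 0.057 mean [ 779.3 -405.4]
[309 114  20  64 810] px | rect c [ 681.8 -106. ] size [138.8  41.5] ang 0.2 zmax 0.028 zmed 0.023 mean [ 670.1 -106.1]
[218 116  21  64 678] px | rect c [675.2  86. ] size [ 43.3 140.2] ang 87.4 zmax 0.024 zmed 0.019 mean [670.6  88.9]
[374 171  75  90 905] px | rect c [ 531.9 -305.3] size [190.7 150.3] ang 2.8 zmax 0.018 zmed 0.013 mean [ 533.  -306.8]
[  86  176   86   97 1021] px | rect c [508.9 302.7] size [190.8 166.1] ang 7.9 zmax 0.017 zmed 0.013 mean [509.5 304.2]
[198 187  31  31 505] px | rect c [555.9 119.5] size [64.5 64.7] ang 90.0 zmax 0.032 zmed 0.027 mean [556.  119.4]
[316 187  22  22 289] px | rect c [ 565.9 -123.7] size [45.3 45.3] ang 46.7 zmax 0.032 zmed 0.028 mean [ 566.1 -123. ]
[256 189  22  23 390] px | rect c [559.4   5.6] size [44.4 43.6] ang 51.3 zmax 0.049 zmed 0.044 mean [558.5   5.2]
[299 232  20  40 527] px | rect c [451.7 -85.2] size [29.  81.1] ang 78.5 zmax 0.033 zmed 0.027 mean [451.4 -84.6]
[223 242  29  29 267] px | rect c [441.5  66.6] size [58.9 58. ] ang 64.0 zmax 0.039 zmed 0.034 mean [441.6  68. ]
```

```bash
cat > go.py <<'E'
from h import *
import sys
def go(x,y,z,phi=None):
    """deltas: turn first, then shift in turned tool axes (tool y at yaw phi+90deg, deg)"""
    o=ctrl.get_obs(); w,a,b,d=o['eef_rot']; 
    R=np.array([[1-2*(b*b+d*d),2*(a*b-w*d)],[2*(a*b+w*d),1-2*(a*a+d*d)]])
    f=np.degrees(np.arctan2(-R[0,1],R[1,1])); p=o['eef_pos']
    phi=f if phi is None else phi
    t=-np.radians((phi-f+90)%180-90); fn=f-np.degrees(t); r=np.radians(fn)
    D=np.array([x,y,z])*1000-p*1000 if abs(x)<2 else np.array([x,y,z])-p*1000
    print('t %.1f pos'%o['time_s'],np.round(p*1000,1),'phi %.1f'%f,'open %.1f'%(o['opening']*85.4),'grip %.1f'%o['grasp_force'],'F',np.round(o['wrist_force'],1),'q',np.round(o['q'],2))
    print('TURN %.3f  SHIFT'%t,np.round([-np.cos(r)*D[0]-np.sin(r)*D[1],-np.sin(r)*D[0]+np.cos(r)*D[1],-D[2]],1))
if __name__=='__main__': go(*map(float,sys.argv[1:]))
E
python3 - <<'E'
from m import *
c=dict(np.load('pics/a.npz')); W=cloud(c)
for n,y0 in(('brush',-.106),('rake',.088)):
    for x in np.arange(.605,.76,.015):
        m=(abs(W[...,0]-x)<.0075)&(abs(W[...,1]-y0)<.035)&(W[...,2]>.010); p=W[m]
        if len(p): print(n,round(x,3),np.round([p[:,1].min()*1e3,p[:,1].max()*1e3,(p[:,1].min()+p[:,1].max())*500],1))
E
python3 go.py 670 90 130 2
```

```text
brush 0.605 [-118.3 -118.3 -118.3]
brush 0.62 [-126.9  -85.6 -106.2]
brush 0.635 [-126.9  -85.4 -106.2]
brush 0.65 [-126.7  -85.4 -106. ]
brush 0.665 [-116.2  -96.5 -106.3]
brush 0.68 [-116.2  -96.4 -106.3]
brush 0.695 [-116.1  -96.3 -106.2]
brush 0.71 [-116.   -96.5 -106.3]
brush 0.725 [-116.3  -96.3 -106.3]
brush 0.74 [-116.3  -96.5 -106.4]
brush 0.755 [-116.1  -98.6 -107.3]
rake 0.605 [ 67.3 110.7  89. ]
rake 0.62 [ 67.4 110.3  88.8]
rake 0.635 [78.7 98.2 88.5]
rake 0.65 [79.  98.9 89. ]
rake 0.665 [78.9 99.2 89.1]
rake 0.68 [79.2 99.2 89.2]
rake 0.695 [79.2 99.7 89.5]
rake 0.71 [79.6 99.9 89.8]
rake 0.725 [ 79.9 100.3  90.1]
rake 0.74 [78.4 97.8 88.1]
t 0.1 pos [148.  555.1 252.5] phi -14.9 open 85.3 grip 0.0 F [ 0.3 -0.4  0.9] q [ 1.1   0.18  1.61 -0.    1.35 -0.21]
TURN -0.296  SHIFT [-505.4 -483.1  122.5]
```

Request:
servo_tool(commands=[[[0,0,0],-0.139,85],[[0,0,0],-0.139,85],[[-32,-29.7,9],0,60],[[-32,-29.7,9],0,60],[[-32,-29.7,9],0,60],[[-32,-29.7,9],0,60],[[-32,-29.7,9],0,60],[[-32,-29.7,9],0,60],[[-32,-29.7,9],0,60],[[-32,-29.7,9],0,60],[[-32,-29.7,9],0,60],[[-32,-29.7,9],0,60],[[-32,-29.7,9],0,60],[[-32,-29.7,9],0,60],[[-32,-29.7,9],0,60],[[-32,-29.7,9],0,60],[[-32,-29.7,9],0,60],[[-32,-29.7,9],0,60]])

```text
time_s: 2.35
eef_pos: [0.669, 0.0882, 0.1084]
eef_rot: [-0.0, -0.009, 1.0, 0.0]
wrist_force: [-0.3, -0.4, 0.4]
opening: 0.703
grasp_force: 0.0
```

```bash
python3 go.py 668 89 28 1
```

```text
t 2.4 pos [669.   88.2 108.4] phi 1.0 open 60.0 grip 0.0 F [-0.3 -0.4  0.4] q [-0.04  0.54  1.44  0.    1.16 -1.63]
TURN -0.000  SHIFT [ 0.9  0.8 80.4]
```

Request:
servo_tool(commands=[[[0.5,0.8,30],0,55],[[0,0,30],0,55],[[0,0,20],0,55],[[0,0,0],0,55],[[0,0,0],0,10],[[0,0,0],0,10],[[0,0,0],0,10],[[0,0,0],0,10],[[0,0,0],0,10],[[0,0,-20],0,10],[[0,0,-30],0,10],[[0,0,-40],0,10]])

```text
time_s: 3.85
eef_pos: [0.667, 0.0901, 0.1202]
eef_rot: [-0.001, -0.009, 1.0, 0.0]
wrist_force: [0.7, 0.8, -0.4]
opening: 0.226
grasp_force: 58.9
```

```bash
python3 go.py 526 -341.5 118 2.8
```

```text
t 3.9 pos [667.   90.1 120.2] phi 1.0 open 19.3 grip 58.9 F [ 0.7  0.8 -0.4] q [-0.04  0.53  1.44 -0.    1.18 -1.63]
TURN -0.032  SHIFT [ 161.9 -424.2    2.2]
```

Request:
servo_tool(commands=[[[0,0,0],-0.032,10],[[11.56,-30.3,0],0,10],[[11.56,-30.3,0],0,10],[[11.56,-30.3,0],0,10],[[11.56,-30.3,0],0,10],[[11.56,-30.3,0],0,10],[[11.56,-30.3,0],0,10],[[11.56,-30.3,0],0,10],[[11.56,-30.3,0],0,10],[[11.56,-30.3,0],0,10],[[11.56,-30.3,0],0,10],[[11.56,-30.3,0],0,10],[[11.56,-30.3,0],0,10],[[11.56,-30.3,0],0,10],[[11.56,-30.3,0],0,10],[[0,0,0],0,10],[[0,0,30],0,10]])

```text
time_s: 5.98
eef_pos: [0.5284, -0.3427, 0.0914]
eef_rot: [0.002, -0.024, 1.0, -0.002]
wrist_force: [0.1, 0.1, -1.6]
opening: 0.222
grasp_force: 58.9
```

```bash
python3 -c "
from h import *
snap('scene','c.png')"; python3 m.py d.png; python3 go.py 526 -341.5 33 2.8
```

```text
[ 50  87  55  30 473] px | rect c [756.  404.7] size [ 25.9 114.5] ang 24.9 zmax 0.079 zmed 0.048 mean [758.2 395.4]
[435  92  50  12 254] px | rect c [ 778.1 -401.1] size [ 23.6 104.1] ang 0.1 zmax 0.063 zmed 0.058 mean [ 779.2 -405.2]
[309 114  20  64 811] px | rect c [ 681.7 -106.3] size [ 41.4 139.9] ang 89.9 zmax 0.027 zmed 0.023 mean [ 670.  -106.1]
[374 171  70  90 583] px | rect c [ 531.7 -304.8] size [190.5 148.8] ang 2.6 zmax 0.018 zmed 0.013 mean [ 559.2 -282.3]
[  86  176   86   97 1031] px | rect c [508.9 302.6] size [190.7 165.5] ang 8.2 zmax 0.017 zmed 0.013 mean [509.5 304. ]
[427 179  12  29 263] px | rect c [ 577.6 -338.6] size [21.8 67.5] ang 88.4 zmax 0.078 zmed 0.073 mean [ 576.4 -336.7]
[198 187  31  31 502] px | rect c [556.  119.6] size [64.7 64.5] ang 0.8 zmax 0.033 zmed 0.027 mean [556.  119.3]
[316 187  22  22 286] px | rect c [ 566.9 -122.8] size [44.9 45.3] ang 89.0 zmax 0.032 zmed 0.028 mean [ 566.2 -123.1]
[256 189  22  23 389] px | rect c [559.8   5.6] size [44.8 44.2] ang 48.2 zmax 0.049 zmed 0.044 mean [558.6   5.2]
[299 232  20  40 530] px | rect c [451.7 -85.1] size [29.2 81.1] ang 78.6 zmax 0.032 zmed 0.027 mean [451.4 -84.6]
[223 242  29  29 266] px | rect c [441.6  66.7] size [59. 58.] ang 63.1 zmax 0.038 zmed 0.034 mean [441.3  68.1]
t 6.1 pos [ 525.  -338.8   85.7] phi 2.9 open 19.4 grip 58.9 F [-0.3  1.2 -2.2] q [-0.76  0.48  1.58  0.    1.08 -2.38]
TURN 0.001  SHIFT [-0.9 -2.7 52.7]
```

View pics/c.png

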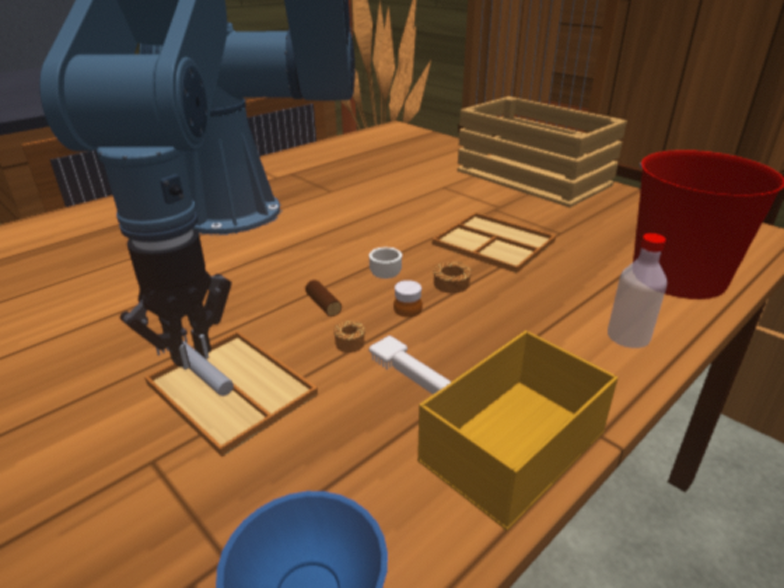

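The rake is gripped level over the outer bay of tray_two (handle at about (205,370) in the scene view). Lowering it now.

Request:
servo_tool(commands=[[[4,-2.7,20],0,10],[[0,0,20],0,10],[[0,0,13],0,10],[[0,0,0],0,10],[[0,0,0],0,32],[[0,0,0],0,32],[[0,0,0],0,32],[[0,0,-20],0,32],[[0,0,-30],0,50],[[0,0,-30],0,55]])

```text
time_s: 7.32
eef_pos: [0.5235, -0.3448, 0.1187]
eef_rot: [0.0, -0.025, 1.0, -0.0]
wrist_force: [0.0, -0.1, 0.5]
opening: 0.643
grasp_force: 0.0
```

```bash
python3 go.py 672 -106.2 110 0
```

```text
t 7.3 pos [ 523.5 -344.8  118.7] phi 2.8 open 54.9 grip 0.0 F [ 0.  -0.1  0.5] q [-0.77  0.44  1.57  0.    1.13 -2.39]
TURN 0.049  SHIFT [-148.5  238.6    8.7]
```

Request:
servo_tool(commands=[[[0,0,0],0.049,55],[[-16.5,26.5,1],0,55],[[-16.5,26.5,1],0,55],[[-16.5,26.5,1],0,55],[[-16.5,26.5,1],0,55],[[-16.5,26.5,1],0,55],[[-16.5,26.5,1],0,55],[[-16.5,26.5,1],0,55],[[-16.5,26.5,1],0,55],[[-16.5,26.5,1],0,55],[[0,0,0],0,55]])

```text
time_s: 8.7
eef_pos: [0.6729, -0.104, 0.1089]
eef_rot: [0.001, -0.002, 1.0, -0.0]
wrist_force: [-1.0, 0.1, 0.3]
opening: 0.643
grasp_force: 0.0
```

```bash
python3 m.py e.png | grep -- '-3[0-9][0-9]'; python3 go.py 672 -106.2 29 0
```

```text
[ 374  171   75   90 1607] px | rect c [ 531.8 -305.2] size [190.6 149.6] ang 2.5 zmax 0.028 zmed 0.016 mean [ 529.8 -322.8]
t 8.8 pos [ 672.3 -105.3  108.6] phi 0.1 open 54.6 grip 0.0 F [ 0.6 -0.5 -0.7] q [-0.33  0.55  1.42 -0.    1.17 -1.9 ]
TURN 0.002  SHIFT [ 0.3 -0.9 79.6]
```

View pics/e.png

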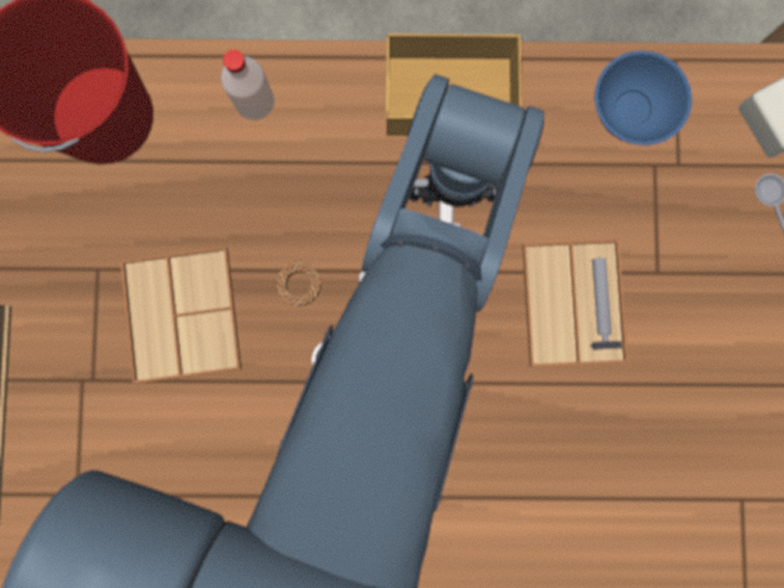

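The rake lies in the right bay of tray_two (600,300), with its crossbar at (606,345) close to the right wall; I'll check that later. Brush next.

Request:
servo_tool(commands=[[[0,-0.9,30],0,55],[[0,0,30],0,55],[[0,0,20],0,55],[[0,0,0],0,55],[[0,0,0],0,10],[[0,0,0],0,10],[[0,0,0],0,10],[[0,0,0],0,10],[[0,0,0],0,10],[[0,0,-20],0,10],[[0,0,-30],0,10],[[0,0,-40],0,10]])

```text
time_s: 10.25
eef_pos: [0.6709, -0.1065, 0.1182]
eef_rot: [-0.001, -0.0, 1.0, 0.0]
wrist_force: [0.6, -0.3, -0.0]
opening: 0.242
grasp_force: 61.8
```

```bash
python3 go.py 494 347 118 7.5
python3 - <<'E'
from m import *
c=dict(np.load('pics/e.npz')); W=cloud(c)
# rake in tray_two frame
th=np.radians(2.7); R=np.array([[np.cos(th),np.sin(th)],[-np.sin(th),np.cos(th)]])
P=(W[...,:2]*1e3-[531.9,-305.2])@R.T; z=W[...,2]
for x in range(-84,85,12):
    m=(abs(P[...,0]-x)<6)&(P[...,1]<-7)&(P[...,1]>-67)&(z>.019); p=P[m]
    if len(p)>3: print(x,np.round([p[:,1].min(),p[:,1].max(),p[:,0].min(),p[:,0].max()],1))
E
```

```text
t 10.2 pos [ 670.9 -106.5  118.2] phi 0.0 open 20.7 grip 61.8 F [ 0.6 -0.3 -0. ] q [-0.33  0.54  1.42  0.    1.18 -1.9 ]
TURN -0.131  SHIFT [1.162e+02 4.728e+02 2.000e-01]
-72 [-62.1 -17.8 -73.6 -66. ]
-60 [-61.9 -19.9 -66.  -55.5]
-48 [-49.3 -29.9 -53.9 -42.6]
-36 [-50.2 -30.4 -41.2 -30.2]
-24 [-49.2 -29.5 -29.8 -19.1]
-12 [-49.5 -30.3 -17.8  -6.2]
0 [-48.2 -29.5  -5.2   5.8]
12 [-49.  -29.6   6.   17. ]
24 [-47.4 -30.3  18.6  29.8]
36 [-48.1 -29.5  30.   41.3]
48 [-49.6 -30.   42.1  53.8]
60 [-48.3 -28.6  54.1  65.1]
```

Request:
servo_tool(commands=[[[0,0,0],-0.131,10],[[7.3,29.5,0],0,10],[[7.3,29.5,0],0,10],[[7.3,29.5,0],0,10],[[7.3,29.5,0],0,10],[[7.3,29.5,0],0,10],[[7.3,29.5,0],0,10],[[7.3,29.5,0],0,10],[[7.3,29.5,0],0,10],[[7.3,29.5,0],0,10],[[7.3,29.5,0],0,10],[[7.3,29.5,0],0,10],[[7.3,29.5,0],0,10],[[7.3,29.5,0],0,10],[[7.3,29.5,0],0,10],[[7.3,29.5,0],0,10],[[7.3,29.5,0],0,10],[[0,0,20],0,10],[[0,0,0],0,10]])

```text
time_s: 12.62
eef_pos: [0.4927, 0.3448, 0.0955]
eef_rot: [-0.002, -0.066, 0.998, -0.001]
wrist_force: [0.0, -0.6, -1.1]
opening: 0.245
grasp_force: 61.8
```

```bash
python3 go.py 493 346 33 7.5
```

```text
t 12.6 pos [492.7 344.8  95.5] phi 7.5 open 20.9 grip 61.8 F [ 0.  -0.6 -1.1] q [ 0.41  0.42  1.65 -0.    1.08 -1.29]
TURN 0.001  SHIFT [-0.5  1.2 62.5]
```

Request:
servo_tool(commands=[[[0,1,22],0,10],[[0,0,22],0,10],[[0,0,19],0,10],[[0,0,1],0,10],[[0,0,0],0,30],[[0,0,0],0,30],[[0,0,0],0,30],[[0,0,-20],0,30],[[0,0,-30],0,50],[[0,0,-30],0,80]])

```text
time_s: 13.88
eef_pos: [0.4942, 0.347, 0.1157]
eef_rot: [0.001, -0.066, 0.998, 0.0]
wrist_force: [-0.9, -0.6, -0.3]
opening: 0.768
grasp_force: 0.0
```

```bash
python3 go.py 556 119.5 105 7.5
```

```text
t 13.9 pos [494.2 347.  115.7] phi 7.5 open 65.6 grip 0.0 F [-0.9 -0.6 -0.3] q [ 0.42  0.4   1.64 -0.    1.11 -1.29]
TURN 0.000  SHIFT [ -31.5 -233.6   10.7]
```

Request:
servo_tool(commands=[[[-3.9,-29.2,1.3],0,85],[[-3.9,-29.2,1.3],0,85],[[-3.9,-29.2,1.3],0,85],[[-3.9,-29.2,1.3],0,85],[[-3.9,-29.2,1.3],0,85],[[-3.9,-29.2,1.3],0,85],[[-3.9,-29.2,1.3],0,85],[[-3.9,-29.2,1.3],0,85],[[0,0,0],0,85]])

```text
time_s: 15.0
eef_pos: [0.5566, 0.1177, 0.1045]
eef_rot: [0.001, -0.064, 0.998, -0.0]
wrist_force: [-0.9, 0.7, -0.6]
opening: 0.995
grasp_force: 0.0
```

```bash
python3 m.py f.png; python3 go.py 556 119.5 35 7.5
```

```text
[ 50  87  55  30 471] px | rect c [756.3 405.2] size [ 28.  114.8] ang 24.1 zmax 0.078 zmed 0.047 mean [758.6 394.9]
[436  92  49  12 254] px | rect c [ 778.  -403.2] size [100.5  23.6] ang 90.0 zmax 0.063 zmed 0.057 mean [ 779.4 -405.7]
[ 374  171   75   90 1617] px | rect c [ 531.7 -305.2] size [190.3 149.8] ang 2.8 zmax 0.028 zmed 0.016 mean [ 529.4 -323.1]
[ 86 180  47  93 478] px | rect c [504.1 335.1] size [190.5 101.7] ang 7.5 zmax 0.017 zmed 0.013 mean [521.4 355.8]
[316 187  22  22 289] px | rect c [ 566.6 -122.9] size [45.2 45.5] ang 88.3 zmax 0.032 zmed 0.028 mean [ 566.1 -123. ]
[256 189  22  23 391] px | rect c [559.8   5.4] size [44.7 44.3] ang 46.5 zmax 0.048 zmed 0.044 mean [558.6   5.1]
[ 98 193  22  67 927] px | rect c [504.4 345.4] size [141.7  50.2] ang 4.2 zmax 0.031 zmed 0.026 mean [494.8 341.9]
[157 203  13  42 118] px | rect c [508.8 229.7] size [89.4 21.4] ang 8.0 zmax 0.017 zmed 0.013 mean [510.5 223.3]
[299 232  20  40 529] px | rect c [451.7 -85.2] size [29.3 81.1] ang 78.2 zmax 0.032 zmed 0.027 mean [451.5 -84.6]
[224 242  28  29 246] px | rect c [441.3  65.3] size [56.7 58.7] ang 89.6 zmax 0.040 zmed 0.034 mean [441.3  67.3]
t 15.1 pos [556.1 118.8 104.2] phi 7.4 open 84.9 grip 0.0 F [0.1 0.3 0.4] q [ 0.    0.34  1.73  0.    1.06 -1.7 ]
TURN -0.002  SHIFT [ 0.   0.7 69.2]
```

View pics/f.png

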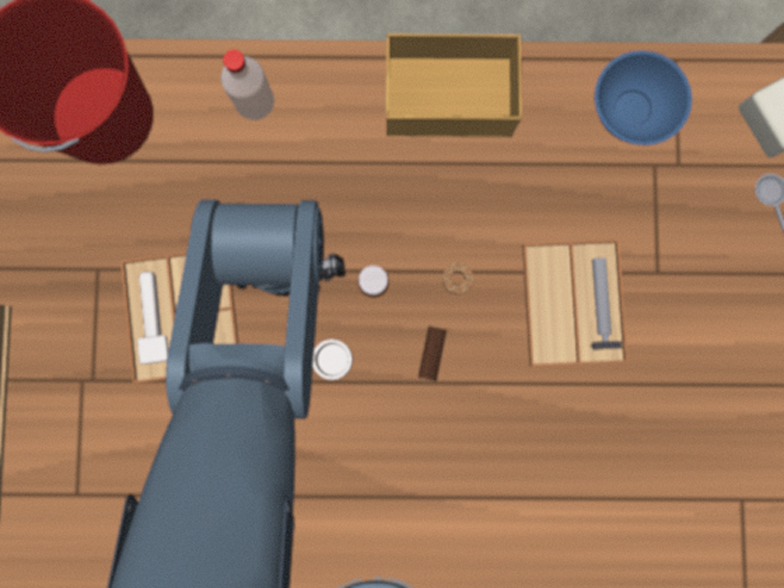

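The brush is in the long bay (150,315) and well centred. The jaws are over the large ring.

Request:
servo_tool(commands=[[[0,0.7,27],0,85],[[0,0,27],0,85],[[0,0,20],0,85],[[0,0,0],0,85],[[0,0,0],0,50],[[0,0,0],0,50],[[0,0,0],0,50],[[0,0,0],0,50],[[0,0,-20],0,50],[[0,0,-30],0,50],[[0,0,-30],0,50]])

```text
time_s: 16.42
eef_pos: [0.5556, 0.1199, 0.1111]
eef_rot: [0.0, -0.065, 0.998, -0.0]
wrist_force: [0.6, -0.2, 0.2]
opening: 0.716
grasp_force: 65.1
```

```bash
python3 - <<'E'
import numpy as np
t=np.radians(7.6);c=np.array([508.9,302.6]);R=np.array([[np.cos(t),-np.sin(t)],[np.sin(t),np.cos(t)]])
for p in((46.5,-35),(-46.5,-35)):print(c+R@p)
E
python3 go.py 559.6 274 110 7.5
```

```text
[559.62049628 274.05737824]
[467.43745104 261.75753394]
t 16.4 pos [555.6 119.9 111.1] phi 7.5 open 61.1 grip 65.1 F [ 0.6 -0.2  0.2] q [ 0.    0.33  1.73 -0.    1.08 -1.7 ]
TURN 0.000  SHIFT [-24.1 152.2   1.1]
```

Request:
servo_tool(commands=[[[-4,25.4,0],0,50],[[-4,25.4,0],0,50],[[-4,25.4,0],0,50],[[-4,25.4,0],0,50],[[-4,25.4,0],0,50],[[-4,25.2,0],0,50],[[0,0,20],0,50],[[0,0,0],0,50]])

```text
time_s: 17.42
eef_pos: [0.5575, 0.2731, 0.0871]
eef_rot: [-0.002, -0.066, 0.998, -0.001]
wrist_force: [0.3, -0.4, -0.7]
opening: 0.715
grasp_force: 65.1
```

```bash
python3 go.py 559.6 274 35 7.5
```

```text
t 17.4 pos [557.5 273.1  87.1] phi 7.5 open 61.0 grip 65.1 F [ 0.3 -0.4 -0.7] q [ 0.26  0.47  1.6  -0.    1.08 -1.44]
TURN 0.000  SHIFT [-2.2  0.7 52.1]
```

Request:
servo_tool(commands=[[[-2,0.7,20],0,50],[[0,0,20],0,50],[[0,0,14],0,50],[[0,0,0],0,50],[[0,0,0],0,50]])

```text
time_s: 18.05
eef_pos: [0.5608, 0.2747, 0.0341]
eef_rot: [-0.001, -0.065, 0.998, -0.0]
wrist_force: [-0.5, -0.3, -0.5]
opening: 0.715
grasp_force: 66.1
```

Request:
servo_tool(commands=[[[0,0,1],0,50],[[0,0,0],0,68],[[0,0,0],0,72],[[0,0,0],0,72],[[0,0,-20],0,72],[[0,0,-30],0,85],[[0,0,-30],0,85],[[0,0,0],0,85]])

```text
time_s: 19.05
eef_pos: [0.5637, 0.2758, 0.1185]
eef_rot: [0.004, -0.066, 0.998, 0.001]
wrist_force: [0.4, 0.2, 0.0]
opening: 0.999
grasp_force: 0.0
```

```bash
python3 go.py 441.5 68 115 7.5
```

```text
t 19.1 pos [563.7 275.8 118.5] phi 7.5 open 85.3 grip 0.0 F [0.4 0.2 0. ] q [ 0.27  0.43  1.57  0.    1.13 -1.44]
TURN 0.000  SHIFT [ 148.3 -190.     3.5]
```

Request:
servo_tool(commands=[[[18.5,-23.7,0],0,85],[[18.5,-23.7,0],0,85],[[18.5,-23.7,0],0,85],[[18.5,-23.7,0],0,85],[[18.5,-23.7,0],0,85],[[18.5,-23.7,0],0,85],[[18.5,-23.7,0],0,85],[[18.5,-23.7,0],0,85],[[0,0,0],0,85],[[0,0,0],0,85]])

```text
time_s: 20.3
eef_pos: [0.4395, 0.0678, 0.114]
eef_rot: [0.0, -0.065, 0.998, 0.0]
wrist_force: [1.1, 0.6, 0.8]
opening: 0.997
grasp_force: 0.0
```

```bash
python3 m.py g.png; python3 go.py 441.5 67.5 40 7.5
```

```text
[ 48  87  57  30 472] px | rect c [756.6 404.6] size [ 25.  113.8] ang 26.0 zmax 0.078 zmed 0.047 mean [758.6 395.2]
[435  92  51  12 259] px | rect c [ 778.  -402.8] size [ 23.6 104.2] ang 0.1 zmax 0.064 zmed 0.057 mean [ 779.4 -406.1]
[374 170  75  91 913] px | rect c [ 532.9 -305. ] size [192.7 150.3] ang 2.7 zmax 0.018 zmed 0.013 mean [ 532.6 -307.3]
[ 86 176  84  97 972] px | rect c [508.9 302.7] size [190.7 165.5] ang 7.9 zmax 0.017 zmed 0.013 mean [513.5 308.7]
[125 184  34  31 572] px | rect c [561.3 273.2] size [67.4 66.5] ang 4.7 zmax 0.036 zmed 0.031 mean [560.3 271.4]
[422 184  22  66 705] px | rect c [ 528.5 -351.5] size [ 43.9 139.4] ang 87.8 zmax 0.029 zmed 0.023 mean [ 525.2 -344.2]
[316 187  22  22 286] px | rect c [ 566.5 -123.5] size [45.5 45.4] ang 52.4 zmax 0.033 zmed 0.028 mean [ 565.9 -123.1]
[256 189  22  23 391] px | rect c [559.8   5.6] size [44.4 44. ] ang 46.1 zmax 0.048 zmed 0.043 mean [558.5   5.2]
[ 99 193  22  67 936] px | rect c [503.3 338. ] size [ 49.  141.2] ang 89.3 zmax 0.031 zmed 0.026 mean [494.7 341.7]
[299 232  20  40 525] px | rect c [451.7 -85.2] size [29.3 81. ] ang 78.9 zmax 0.032 zmed 0.026 mean [451.5 -84.6]
t 20.4 pos [439.6  68.  114. ] phi 7.5 open 85.1 grip 0.0 F [ 0.5  0.6 -0.2] q [-0.11  0.08  2.04  0.    1.03 -1.82]
TURN 0.000  SHIFT [-1.8 -0.8 74. ]
```

View pics/g.png

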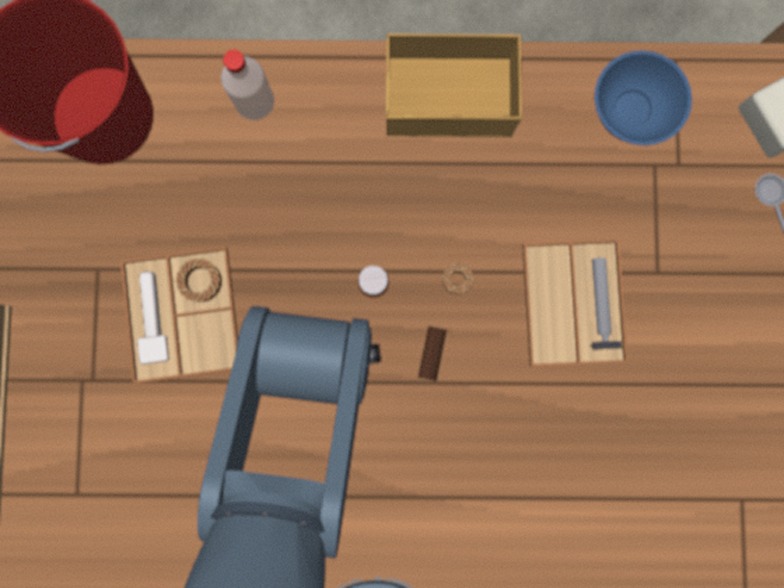

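The large ring lies in the far short bay (199,280). Now the feeder.

Request:
servo_tool(commands=[[[-1.8,-0.8,30],0,85],[[0,0,30],0,85],[[0,0,17],0,85],[[0,0,0],0,85],[[0,0,0],0,45],[[0,0,0],0,45],[[0,0,0],0,45],[[0,0,0],0,45],[[0,0,0],0,45]])

```text
time_s: 21.48
eef_pos: [0.4422, 0.0673, 0.0384]
eef_rot: [0.001, -0.066, 0.998, -0.0]
wrist_force: [-2.6, 1.7, 5.8]
opening: 0.669
grasp_force: 63.5
```

```bash
python3 go.py 467.4 261.8 114 7.5
```

```text
t 21.5 pos [442.2  67.3  38.4] phi 7.5 open 57.1 grip 63.5 F [-2.6  1.7  5.8] q [-0.12  0.23  2.06  0.    0.85 -1.82]
TURN 0.000  SHIFT [-50.4 189.6 -75.6]
```

Request:
servo_tool(commands=[[[0,0,-20],0,45],[[0,0,-30],0,45],[[0,0,-26],0,45],[[-6.3,23.7,0],0,45],[[-6.3,23.7,0],0,45],[[-6.3,23.7,0],0,45],[[-6.3,23.7,0],0,45],[[-6.3,23.7,0],0,45],[[-6.3,23.7,0],0,45],[[-6.3,23.7,0],0,45],[[-6.3,23.7,0],0,45],[[0,0,20],0,45],[[0,0,0],0,45],[[0,0,0],0,45]])

```text
time_s: 23.22
eef_pos: [0.4665, 0.2616, 0.0937]
eef_rot: [0.0, -0.065, 0.998, 0.0]
wrist_force: [0.4, -0.5, -0.7]
opening: 0.674
grasp_force: 64.8
```

```bash
python3 go.py 467.4 261.8 42 7.5
```

```text
t 23.2 pos [466.5 261.6  93.7] phi 7.5 open 57.6 grip 64.8 F [ 0.4 -0.5 -0.7] q [ 0.29  0.3   1.83 -0.    1.02 -1.41]
TURN 0.000  SHIFT [-0.9  0.1 51.7]
```

Request:
servo_tool(commands=[[[-0.9,0,20],0,45],[[0,0,20],0,45],[[0,0,11],0,45],[[0,0,0],0,45],[[0,0,0],0,45]])

```text
time_s: 23.85
eef_pos: [0.4676, 0.2618, 0.0425]
eef_rot: [0.0, -0.065, 0.998, 0.0]
wrist_force: [0.1, 0.5, -1.4]
opening: 0.673
grasp_force: 64.4
```

Request:
servo_tool(commands=[[[0,0,1],0,45],[[0,0,1],0,45],[[0,0,0],0,45]])

```text
time_s: 24.22
eef_pos: [0.4676, 0.2618, 0.0417]
eef_rot: [0.0, -0.066, 0.998, -0.0]
wrist_force: [-5.0, -2.1, 13.9]
opening: 0.672
grasp_force: 66.1
```

Contact with the floor. Releasing.

Request:
servo_tool(commands=[[[0,0,-0.5],0,62],[[0,0,0],0,68],[[0,0,0],0,68],[[0,0,-20],0,68],[[0,0,-30],0,70],[[0,0,-30],0,70],[[0,0,0],0,70]])

```text
time_s: 25.1
eef_pos: [0.469, 0.2623, 0.1228]
eef_rot: [0.002, -0.066, 0.998, 0.001]
wrist_force: [-0.4, -0.1, -0.2]
opening: 0.819
grasp_force: 0.0
```

```bash
python3 go.py 566.3 -123.2 115 2.7
```

```text
t 25.1 pos [469.  262.3 122.8] phi 7.5 open 70.0 grip 0.0 F [-0.4 -0.1 -0.2] q [ 0.29  0.25  1.81  0.    1.07 -1.41]
TURN 0.084  SHIFT [ -79.  -389.7    7.8]
```

Request:
servo_tool(commands=[[[0,0,0],0.084,65],[[-5.64,-27.8,0.5],0,65],[[-5.64,-27.8,0.5],0,65],[[-5.64,-27.8,0.5],0,65],[[-5.64,-27.8,0.5],0,65],[[-5.64,-27.8,0.5],0,65],[[-5.64,-27.8,0.5],0,65],[[-5.64,-27.8,0.5],0,65],[[-5.64,-27.8,0.5],0,65],[[-5.64,-27.8,0.5],0,65],[[-5.64,-27.8,0.5],0,65],[[-5.64,-27.8,0.5],0,65],[[-5.64,-27.8,0.5],0,65],[[-5.64,-27.8,0.5],0,65],[[-5.64,-27.8,0.5],0,65],[[0,0,0],0,65],[[0,0,0],0,65]])

```text
time_s: 27.22
eef_pos: [0.5635, -0.1225, 0.1122]
eef_rot: [-0.001, -0.023, 1.0, 0.001]
wrist_force: [0.9, -0.2, 0.8]
opening: 0.758
grasp_force: 0.0
```

```bash
python3 go.py 566.3 -123.2 31 2.7
```

```text
t 27.2 pos [ 563.5 -122.5  112.2] phi 2.7 open 64.7 grip 0.0 F [ 0.9 -0.2  0.8] q [-0.42  0.35  1.71  0.    1.09 -2.04]
TURN -0.000  SHIFT [-2.7 -0.8 81.2]
```

Request:
servo_tool(commands=[[[-2.7,-0.8,32],0,65],[[0,0,30],0,65],[[0,0,19],0,65],[[0,0,0],0,65],[[0,0,0],0,30],[[0,0,0],0,30],[[0,0,0],0,30],[[0,0,0],0,30],[[0,0,0],0,30],[[0,0,-20],0,30],[[0,0,-30],0,30],[[0,0,-30],0,30]])

```text
time_s: 28.72
eef_pos: [0.5672, -0.1241, 0.1144]
eef_rot: [0.0, -0.024, 1.0, -0.0]
wrist_force: [0.7, 0.2, -0.6]
opening: 0.484
grasp_force: 60.8
```

```bash
python3 go.py 530 -269.5 112 2.7
```

```text
t 28.7 pos [ 567.2 -124.1  114.4] phi 2.7 open 41.4 grip 60.8 F [ 0.7  0.2 -0.6] q [-0.42  0.35  1.7  -0.    1.09 -2.04]
TURN 0.000  SHIFT [  44.  -143.5    2.4]
```

Request:
servo_tool(commands=[[[7.3,-23.9,0],0,30],[[7.3,-23.9,0],0,30],[[7.3,-23.9,0],0,30],[[7.3,-23.9,0],0,30],[[7.3,-23.9,0],0,30],[[7.3,-23.9,0],0,30],[[0,0,20],0,30],[[0,0,20],0,30],[[0,0,20],0,30],[[0,0,14],0,30],[[0,0,0],0,30],[[0,0,0],0,30]])

```text
time_s: 30.22
eef_pos: [0.5301, -0.2688, 0.0379]
eef_rot: [-0.0, -0.024, 1.0, 0.0]
wrist_force: [0.6, 0.4, -0.2]
opening: 0.493
grasp_force: 67.3
```

Request:
servo_tool(commands=[[[0,0,1],0,30],[[0,0,1],0,30],[[0,0,0],0,30]])

```text
time_s: 30.6
eef_pos: [0.5301, -0.2692, 0.0364]
eef_rot: [-0.0, -0.024, 1.0, 0.0]
wrist_force: [-0.7, 0.8, 0.5]
opening: 0.487
grasp_force: 67.3
```

Request:
servo_tool(commands=[[[0,0,1.5],0,30],[[0,0,0],0,30],[[0,0,0],0,50],[[0,0,0],0,52],[[0,0,0],0,52],[[0,0,-20],0,52],[[0,0,-30],0,52],[[0,0,-30],0,52],[[35,35,-20],0,52],[[35,35,0],0,52],[[35,35,0],0,52],[[35,35,0],0,52],[[0,35,0],0,52],[[0,35,0],0,52],[[0,0,0],0,52],[[0,0,0],0,52]])

```text
time_s: 32.6
eef_pos: [0.3811, -0.0667, 0.1359]
eef_rot: [0.001, -0.024, 1.0, -0.001]
wrist_force: [-0.1, 0.5, -0.4]
opening: 0.609
grasp_force: 0.0
```

```bash
cp m.py m2.py; python3 m.py i.png
python3 - <<'E'
from m import *
c=dict(np.load('pics/i.npz')); W=cloud(c)
def fr(n,cx,cy,deg,objs):
    th=np.radians(deg); R=np.array([[np.cos(th),np.sin(th)],[-np.sin(th),np.cos(th)]])
    P=(W[...,:2]*1e3-[cx,cy])@R.T; z=W[...,2]
    for o,(x0,x1,y0,y1) in objs.items():
        m=(P[...,0]>x0)&(P[...,0]<x1)&(P[...,1]>y0)&(P[...,1]<y1)&(z>.020); p=P[m]; r=cv2.minAreaRect(p.astype(np.float32))
        mz=m&(z>np.percentile(z[m],40)); A=np.c_[P[mz],np.ones(mz.sum())]; k=np.linalg.lstsq(A,z[mz]*1e3,rcond=None)[0]
        print(n,o,'mid',np.round((p.min(0)+p.max(0))/2,1),'ext',np.round(np.ptp(p,axis=0),1),'zmax %.1f'%(np.percentile(z[m],95)*1e3),'slope',np.round(k[:2],3))
fr('three',508.9,302.6,7.6,dict(brush=(-89,89,13,77),ringL=(4,89,-77,7),feeder=(-89,-4,-77,7)))
fr('two',531.9,-305.2,2.7,dict(rake=(-89,89,-69,-3),ringS=(-89,89,3,69)))
E
```

```text
[ 48  87  57  30 471] px | rect c [757.1 404.7] size [ 27.1 113.7] ang 24.5 zmax 0.078 zmed 0.048 mean [758.7 395. ]
[435  92  50  12 258] px | rect c [ 777.9 -402.3] size [ 23.8 102.7] ang 0.1 zmax 0.063 zmed 0.058 mean [ 779.4 -405.7]
[ 374  171   75   90 1624] px | rect c [ 531.8 -305.3] size [190.5 150. ] ang 2.7 zmax 0.028 zmed 0.015 mean [ 529.5 -323.6]
[  86  176   86   97 1019] px | rect c [509.  302.6] size [190.5 165.3] ang 8.0 zmax 0.018 zmed 0.013 mean [509.7 303. ]
[125 184  34  31 570] px | rect c [560.3 271.9] size [65.6 66. ] ang 41.4 zmax 0.036 zmed 0.031 mean [560.  271.4]
[256 189  22  23 390] px | rect c [559.3   5.6] size [44.7 43.6] ang 51.4 zmax 0.048 zmed 0.044 mean [558.6   5.2]
[ 98 192  23  68 933] px | rect c [503.6 351.5] size [144.8  49.6] ang 13.7 zmax 0.031 zmed 0.026 mean [494.6 341.7]
[385 206  23  22 322] px | rect c [ 527.8 -271. ] size [45.6 45.4] ang 10.3 zmax 0.037 zmed 0.031 mean [ 527.4 -270.3]
[131 229  31  29 597] px | rect c [467.2 258.8] size [59.6 58.7] ang 67.8 zmax 0.042 zmed 0.020 mean [467.4 260.5]
[300 232  19  32 381] px | rect c [460.8 -86.9] size [29.1 62.1] ang 78.4 zmax 0.032 zmed 0.027 mean [462.4 -87.1]
three brush mid [ 0.9 42. ] ext [140.   44.3] zmax 30.1 slope [-0.002 -0.005]
three ringL mid [ 47.  -35.8] ext [65.4 66. ] zmax 35.0 slope [-0.002 -0.   ]
three feeder mid [-47.1 -37.8] ext [59.2 59.9] zmax 41.6 slope [-0.004  0.015]
two rake mid [ -4.2 -40.4] ext [138.8  43.6] zmax 27.7 slope [-0.003  0.019]
two ringS mid [-9.7 30.8] ext [58.8 54.2] zmax 36.3 slope [0.014 0.005]
```

View pics/i.png

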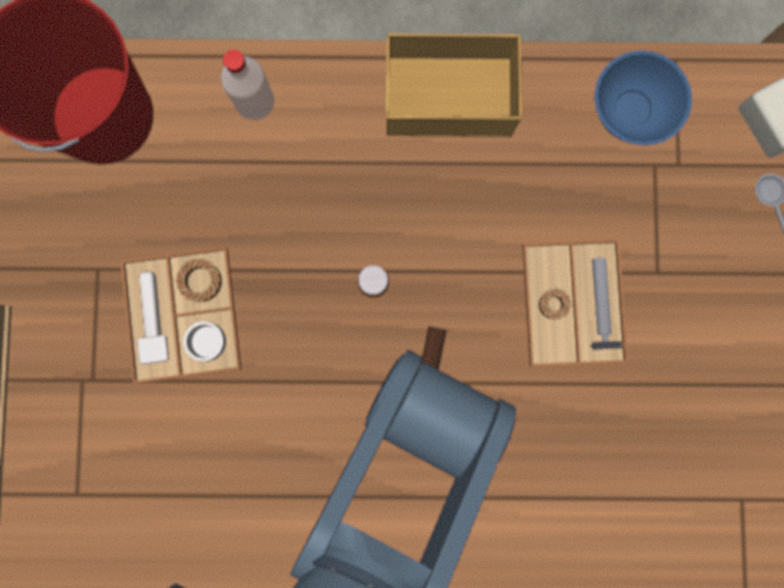

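All five pieces lie flat in their bays: brush (151,315), large ring (199,280), feeder (205,341), small ring (554,303) and rake (603,300). The jar is in place, the visible end of the log hasn't moved, and the arm is clear. Handing in.

```bash
python3 -c "
from bench import ctrl
print(ctrl.hand_in())"
```

```text
the job is handed in; nothing more can be done
None
```

Both rabbit kits are made up and the job is handed in at about 33 s of the 104 s allowed. In the last camera check every piece lay in its own bay within tolerance, with the log and jar undisturbed; the hand-in gave no verdict.

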